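# Pack the hardness tester's accessory case

## Task

Put the hardness tester's four accessories away in the open foam-lined case, each set down (not dropped) upright and fully home in the pocket cut for its shape: the small flat anvil, stem up, in the large round pocket, the indenter in the small round one, the V-grooved anvil in the square one and the short test block in the oblong one. The wider flat anvil and the longer test block belong to another machine and fit no pocket: leave them where they lie.

Things in the scene. Friction and masses are not known exactly. Their poses are not given: they have to be found in the camera images.
- flat_anvil: Small flat anvil, to be packed: a steel disc 60 mm in diameter and 12 mm thick lying flat, with an upright stem 20 mm in diameter on its centre, 48 mm high in all. About 0.36 kg. Loose, steel, upright on the table. Origin: centre of the underside, z up.
- indenter: Indenter, to be packed: a slim upright steel cylinder 26 mm in diameter, straight up to 36 mm, then a narrower neck and conical tip, 48 mm high in all. About 0.14 kg. Loose, steel, upright on the table. Origin: centre of the underside, z up.
- vee_anvil: V-grooved anvil, to be packed: a steel block 40 x 40 mm, 40 mm high, with a V groove about 14 mm deep along its x across the top. About 0.38 kg. x and y along its sides; either pair of sides may be gripped, the pair facing +-y is unbroken to the full height. Loose, steel, upright on the table. Origin: centre of the underside, z up.
- test_block: Short test block, to be packed: a steel bar 66 mm long (x), 32 mm wide (y), 22 mm high, with small dots on top. About 0.35 kg. Loose, steel, upright on the table. Origin: centre of the underside, z up.
- wide_anvil: Look-alike, to be left alone: like the small flat anvil but its disc is 84 mm in diameter (12 mm thick, stem 20 mm, 48 mm high in all). Loose, steel, upright on the table. Origin: centre of the underside, z up.
- long_block: Look-alike, to be left alone: like the short test block but 104 mm long (x; 32 mm wide, 22 mm high). Loose, steel, upright on the table. Origin: centre of the underside, z up.
- pocket_large_round: Large round pocket, 76 mm in diameter, for the small flat anvil. Cut 8 mm deep in the middle of a fixed grey foam block, 92 x 92 x 20 mm. Origin: centre of the block's underside, 4 mm above the table; z up; pocket floor at z = 12 mm, mouth at z = 20 mm; x, y along the block's sides. The four blocks fill a low black case, two by two, order varies, all turned alike; its rim is level with the foam.
- pocket_small_round: Small round pocket, 42 mm in diameter, for the indenter. Cut 8 mm deep in the middle of a fixed grey foam block, 92 x 92 x 20 mm. Origin: centre of the block's underside, 4 mm above the table; z up; pocket floor at z = 12 mm, mouth at z = 20 mm; x, y along the block's sides. The case is 196 mm square; its lid lies open flat beyond it, 22 mm high.
- pocket_square: Square pocket, 56 x 56 mm, sides along x and y, for the V-grooved anvil (any quarter turn). Cut 8 mm deep in the middle of a fixed grey foam block, 92 x 92 x 20 mm. Origin: centre of the block's underside, 4 mm above the table; z up; pocket floor at z = 12 mm, mouth at z = 20 mm; x, y along the block's sides.
- pocket_oblong: Oblong pocket, 82 mm along x by 48 mm along y, for the short test block (either way round). Cut 8 mm deep in the middle of a fixed grey foam block, 92 x 92 x 20 mm. Origin: centre of the block's underside, 4 mm above the table; z up; pocket floor at z = 12 mm, mouth at z = 20 mm; x, y along the block's sides.
Things that resemble listed ones, but are neither listed nor needed, are in the scene too. What is shaped like the vee_anvil but red is not meant.

How it is judged:
By the outcome, as a careful person would: the job done as asked, in the order asked, and still so for the second after the job is handed in, with the robot touching nothing.
It also fails if it takes over 99 s, if anything falls off the work surface, if the arm or the gripper's body presses on something with over 40 N, if the wrist force passes 120 N, or if a joint passes its speed limit or range.

## Robot

A 6-joint arm with a two-finger parallel gripper is mounted at the origin on the work surface. World frame = base frame: x ahead of the robot, y to its left, z up, the work surface at z = 0. Lengths are in mm, angles in rad, forces in N, time in s.
With the tool pointing down it reaches from about 325 to 900 mm from the base axis. Payload 3.5 kg.
Tool frame: the origin (TCP) lies on the centre line of the jaws, within the pads' length; the fingertips stand 14 mm ahead of it and the grasp point (between the pads) lies 5 mm behind it; z points along the fingers, y is the line along which they close (so a half turn about z gives the same grasp; the last joint's range is limited). The gripper opens to 85 mm and grips with 20 to 120 N. Pads are 22 mm wide; open, the fingers measure 114 mm over their backs; the gripper's body (76 mm by 85 mm) begins 54 mm behind the grasp point. The pads swing forward as they close: fully open they stand 13 mm farther back than shut.
Start: joints at [1.243, 0.276, -0.026, 1.268, 0, 1.467], TCP at [139.326, 609.27, 245.313] pointing down, gripper open.
Joint ranges: [-3.12, 3.12], [-0.85, 1.88], [-1.08, 1.24], [-1.95, 2.15], [-1.57, 1.53], [-3.14, 3.14]. Speed limits (rad/s): [2.57, 2.57, 3.14, 3.14, 3.14, 3.14].

## Interface

Orientations are given as a unit quaternion [w, x, y, z].
In Python, from bench import ctrl gives the robot as it stands.
- The arm moves only by the shell command python3 -m pendant 'ROWS' [OPENING] [FORCE]. ROWS is JSON, a list that holds one entry, the list of rows, each a list of 6 numbers: the shift along the tool's x, y, z in m, then the turn, a rotation vector about the tool's x, y, z in degrees. In form: [[[tx, ty, tz, rx, ry, rz], ...]]. A call has 1 to 20 rows; each row is the pose to reach, as a shift and turn from the pose commanded when the call began, along the tool's axes at that moment; what a row does not reach only later rows make up. A row lasts 1/8 s, in which the tool goes at most 62.5 mm and 10.7 degrees, less where a joint would pass 70% of its speed; a pose out of reach is approached as far as the arm can. A call with a gripper value outside its range is refused whole. OPENING is the finger opening in m, from 0 to 0.0854, set as the call begins (- or left out, the last holds). The fingers move at their own pace and stop on an object; FORCE is the grip in N (left out, the last holds). Time passes only in rows, so rows that repeat a pose let the fingers close. It gives the time, the measured TCP pose, the force, the opening and the grip force at its end, in the units of the state.
- ctrl.get_state(): the state, without advancing time (a new reading comes with each control period).
- ctrl.grab_frame(name): name is "scene" or "side" or "wrist"; returns a dict with "pixels" (420x560x3 uint8, blue, green, red), "fx", "fy", "cx", "cy" (pixels), "R" (3x3) and "t" (3): a world point X has camera coordinates R X + t. Camera axes: x right, y down, z forward; pixel columns grow to the right and rows downward; lengths in mm; the calibration is good to about 2 mm. The wrist camera is an equidistant fisheye: a pixel r from the principal point sees the ray r / f radians off the axis. A picture is of the moment at which its call begins. There is no depth.
- ctrl.hand_in(): hands the job in; it is judged then, once.
The state is a dict: "t": time; "joint_positions": joint angles; "qd": joint speeds; "joint_efforts": joint torques, N m; "position": TCP position; "tcp_rot": TCP orientation; "wrist_force": force on the tool from outside, world axes, zero at the start; "moment": the same for the moment, N m; "finger_gap": finger opening in mm; "grip_force": force on a finger pad.
Only numpy, scipy, OpenCV 4.12 (cv2) and the standard library are available. Lean on these libraries where they do the work, as an engineer would, in place of code of your own. Each camera call takes 0.05 s, during which the arm holds its last target. There are 200 camera calls.

## Working session

There is one attempt and no reset: what is moved stays moved. The work goes in short steps, Python scripts to look and compute and a shell command to move; the robot and the scene stay as the last step left them, time stands still between calls to the robot, and variables do not carry over. Pictures are saved under pics/ and viewed, at most 14 in all, crops included, and the job is handed in when it is done.

```bash
ls; mkdir -p pics; python3 - <<'E'
from bench import ctrl
import cv2,numpy as np
s=ctrl.get_state();print({k:np.round(v,3).tolist() for k,v in s.items()})
for n in("scene","side","wrist"):
    f=ctrl.grab_frame(n);cv2.imwrite(f"pics/{n}0.png",f["pixels"]);print(n,f["fx"],f["cx"],f["cy"],np.round(f["R"],3).tolist(),np.round(f["t"],1).tolist())
E
```

```text
pics
{'t': 0.0, 'joint_positions': [1.243, 0.277, -0.028, 1.268, 0.0, 1.467], 'qd': [0.001, 0.0, -0.001, 0.001, 0.001, -0.001], 'joint_efforts': [-0.003, -44.551, 29.52, 0.016, -0.0, 0.0], 'position': [139.088, 608.549, 244.123], 'tcp_rot': [-0.0, 0.112, 0.994, -0.001], 'wrist_force': [-0.108, -0.508, -0.308], 'moment': [0.02, 0.048, 0.026], 'grip_force': 0.0, 'finger_gap': 85.619}
scene 403.4534142757336 283.7469888656629 206.37209648290045 [[-0.332, 0.943, -0.018], [0.617, 0.202, -0.76], [-0.713, -0.264, -0.65]] [173.0, -246.4, 1322.5]
side 400.80318874592484 278.30750914814644 212.03220125635036 [[0.752, -0.659, 0.001], [-0.508, -0.581, -0.635], [0.419, 0.477, -0.772]] [-375.3, 252.5, 717.3]
wrist 325.19226210127806 283.593673507663 207.51037204004325 [[0.222, 0.975, -0.003], [0.932, -0.212, 0.293], [0.285, -0.068, -0.956]] [-622.0, -39.3, 380.6]
```

View pics/scene0.png

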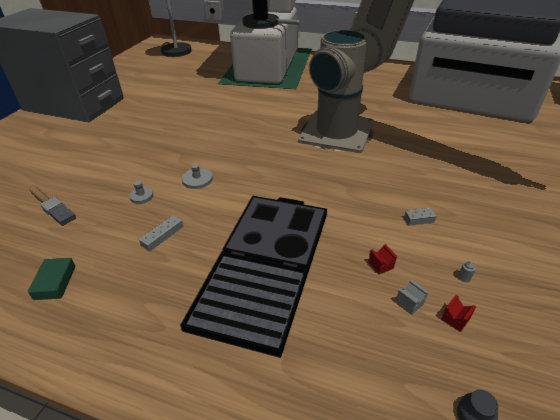

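View pics/side0.png

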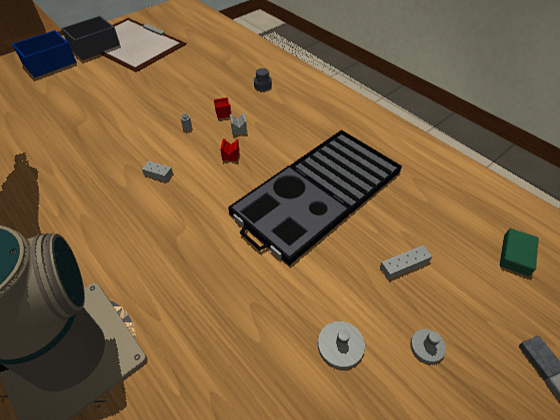

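View pics/wrist0.png

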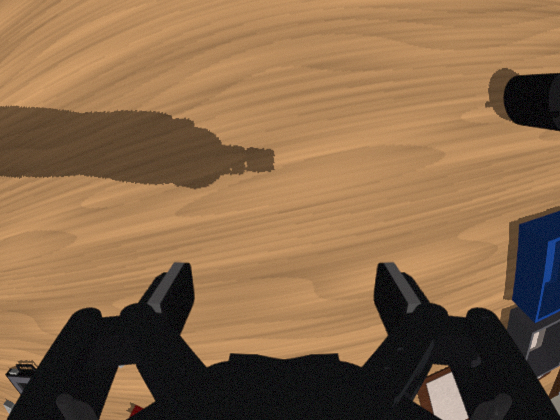

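The pictures show these candidates (scene pixels):
- Small flat anvil at (141,192); its look-alike, the wide anvil, at (197,177).
- Short block at (420,215); its look-alike, the long block, at (161,232).
- Indenter at (467,271); the dark knob at (478,405) is not it.
- Grey vee at (411,297); red vees at (383,259) and (459,312) are not it.
- Pockets: square (265,212), oblong (301,219), small round (253,238), large round (291,245).

The wrist picture shows empty table and a shadow.

```bash
cat > h.py <<'E'
import numpy as np,cv2
from bench import ctrl
def ray(f,u,v,fish=False):
    R,t=np.array(f["R"]),np.array(f["t"]);x,y=(u-f["cx"])/f["fx"],(v-f["cy"])/f["fy"]
    if fish:
        r=np.hypot(x,y);d=np.array([x*np.sinc(r/np.pi),y*np.sinc(r/np.pi),np.cos(r)])
    else: d=np.array([x,y,1.])
    return -R.T@t,R.T@d
def on(f,u,v,z,fish=False):
    c,d=ray(f,u,v,fish);return (c+d*(z-c[2])/d[2])[:2]
def pix(f,X,fish=True):
    p=np.array(f["R"])@np.array(X,float)+np.array(f["t"]);n=np.hypot(p[0],p[1])
    k=np.arctan2(n,p[2])/n if fish else 1/p[2]
    return f["cx"]+f["fx"]*k*p[0],f["cy"]+f["fy"]*k*p[1]
def top(f,z,x0,y0,half,s=2,fish=True):
    "image resampled onto the plane z; s px/mm, +x up, +y left"
    n=int(half*2*s);a=np.arange(n)/s-half
    X=x0-a[:,None]+0*a;Y=y0-a[None,:]+0*a[:,None]
    P=np.stack([X,Y,0*X+z],-1)@np.array(f["R"]).T+np.array(f["t"])
    r=np.hypot(P[...,0],P[...,1]);k=np.arctan2(r,P[...,2])/r if fish else 1/P[...,2]
    return cv2.remap(f["pixels"],(f["cx"]+f["fx"]*k*P[...,0]).astype("f4"),(f["cy"]+f["fy"]*k*P[...,1]).astype("f4"),1)
E
python3 - <<'E'
from h import *
A=ctrl.grab_frame("scene");B=ctrl.grab_frame("side")
L=dict(flat=(141,197,429,347,5),wide=(197,180,342,346,5),long=(161,232,406,262,15),short=(420,216,157,171,11),ind=(467,272,186,124,20),vee=(411,298,238,126,18),sq=(265,212,291,232,24),obl=(301,219,263,208,24),sr=(253,238,318,208,24),lr=(291,245,289,187,24),red1=(383,260,230,151,18),red2=(459,314,222,108,18))
for n,(a,b,c,d,z) in L.items(): print(n,on(A,a,b,z).round(),on(B,c,d,z).round())
print(ray(A,0,0)[0],ray(B,0,0)[0])
h=cv2.resize(A["pixels"][200:335,365:485],None,fx=4,fy=4);cv2.imwrite("pics/crop1.png",h)
E
```

```text
flat [ 499. -410.] [ 492. -419.]
wide [ 386. -304.] [ 376. -314.]
long [ 606. -277.] [ 600. -283.]
short [354. 294.] [352. 289.]
ind [513. 401.] [503. 388.]
vee [615. 299.] [606. 289.]
sq [472. -65.] [469. -76.]
obl [469.  26.] [467.  16.]
sr [565. -59.] [560. -66.]
lr [558.  31.] [554.  25.]
red1 [533. 231.] [529. 223.]
red2 [624. 388.] [621. 384.]
[1152.67842897  235.36421644  674.89008244] [ 109.97826949 -443.09349567  714.63493192]
```

View pics/crop1.png

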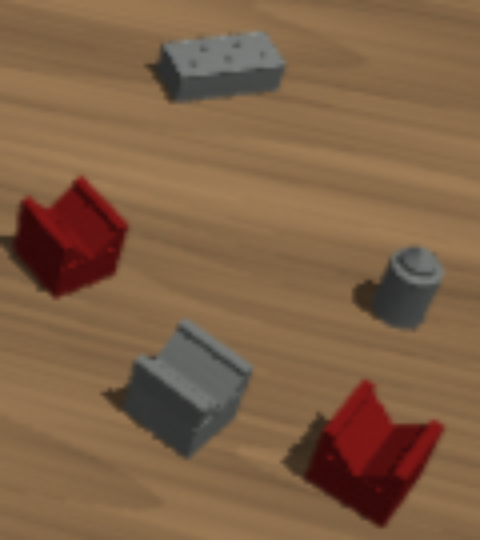

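The crop shows the grey vee in the middle (scene 411,297) between the two red ones, the short six-dot block above it and the indenter at right. This matches the choice, and the two views agree to about 10 mm. I'll move above this cluster for a precise wrist view.

```bash
python3 -m pendant '[[[-0.06,-0.025,0,0,0,0],[-0.499,-0.203,-0.02,0,0,0],[-0.499,-0.203,-0.02,0,0,0],[-0.499,-0.203,-0.02,0,0,0],[-0.499,-0.203,-0.02,0,0,0],[-0.499,-0.203,-0.02,0,0,0],[-0.499,-0.203,-0.02,0,0,0],[-0.499,-0.203,-0.02,0,0,0],[-0.499,-0.203,-0.02,0,0,0],[-0.499,-0.203,-0.02,0,0,0],[-0.499,-0.203,-0.02,0,0,0],[-0.499,-0.203,-0.02,0,0,0]]]' 0.0854 60
python3 - <<'E'
from h import *
s=ctrl.get_state();print(s["t"],s["position"],s["joint_positions"])
f=ctrl.grab_frame("wrist");cv2.imwrite("pics/w1.png",f["pixels"])
for n,X in dict(vee=(610,294,40),short=(353,291,22),ind=(508,395,36)).items(): print(n,pix(f,X))
E
```

```text
t: 1.75
position: [579.4, 300.9, 265.3]
tcp_rot: [-0.0, 0.111, 0.994, -0.0]
wrist_force: [0.4, 0.4, -1.6]
finger_gap: 85.5
grip_force: 0.0
1.75 [579.38963899 300.93774173 265.26195724] [3.80008707e-01 3.17594648e-01 7.06446806e-02 1.32440930e+00
 2.06006089e-04 6.03281198e-01]
vee (np.float64(285.18039852396777), np.float64(205.0402054212578))
short (np.float64(233.20116932568575), np.float64(-7.666474544068194))
ind (np.float64(354.341880345962), np.float64(97.97977714062885))
```

View pics/w1.png

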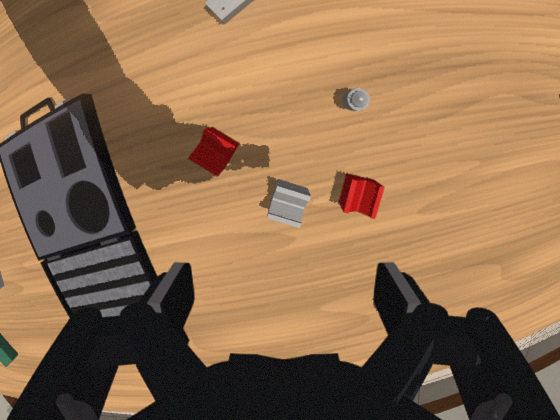

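The wrist view shows the grey vee at (289,203) between the red ones at (214,151) and (362,195). The indenter is at (357,99) and the case with all four pockets at left: square (24,165), oblong (66,142), large round (88,206), small round (45,222).

```bash
python3 - <<'E'
from h import *
f=ctrl.grab_frame("wrist")
# rectified case at z=24
c=top(f,24,520,-20,130,2);g=cv2.cvtColor(c,cv2.COLOR_BGR2GRAY)
cv2.imwrite("pics/case1.png",c)
foam=cv2.morphologyEx(cv2.inRange(g,55,140),cv2.MORPH_OPEN,np.ones((3,3)))
v=top(f,40,608,294,60,3);i=top(f,36,508,395,60,3)
hs=cv2.cvtColor(v,cv2.COLOR_BGR2HSV)
for n,im,z0,(x0,y0) in(("vee",v,40,(608,294)),("ind",i,36,(508,395))):
    s=cv2.cvtColor(im,cv2.COLOR_BGR2HSV);m=cv2.inRange(s,(0,0,100),(180,60,255));m=cv2.morphologyEx(m,cv2.MORPH_CLOSE,np.ones((7,7)))
    for k in cv2.findContours(m,0,2)[0]:
        if cv2.contourArea(k)>1500:
            (u,w),(a,b),th=cv2.minAreaRect(k);print(n,x0+60-w/3,y0+60-u/3,a/3,b/3,th)
o=np.hstack([c[:360],np.vstack([v,])[:360]]) ;cv2.imwrite("pics/m1.png",np.hstack([c,cv2.resize(np.vstack([v,i]),(260,520))]))
print(np.percentile(g,[5,25,50,75,95]))
E
```

```text
vee 609.637440999349 298.1124013264974 41.63609059651693 47.61277770996094 30.425783157348633
ind 509.5 398.8333333333333 25.0 25.666666666666668 90.0
[ 13.  35.  92. 101. 161.]
```

View pics/m1.png

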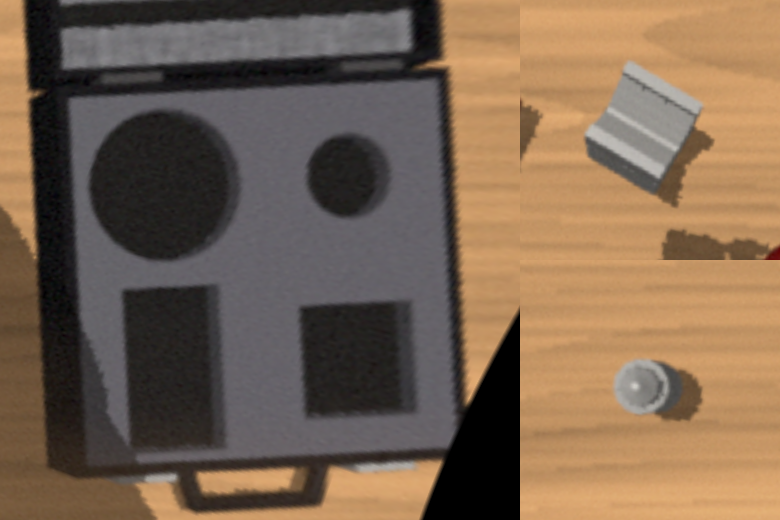

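The rectified views fit the stated sizes: the indenter measures 25–26 mm, the large round pocket 75 mm, the square 56 mm, and the pocket spacing is 92 mm. The case yaw is about +2.8°. The grey vee is at about (612,296), yaw 61°. I'll grip its x-facing pair, turning +16.6° about the tool z.

```bash
python3 -m pendant '[[[-0.033,0.003,0.05,0,0,8],[-0.033,0.003,0.11,0,0,16.6],[-0.033,0.003,0.165,0,0,16.6],[-0.033,0.003,0.2,0,0,16.6],[-0.033,0.003,0.22,0,0,16.6],[-0.033,0.003,0.235,0,0,16.6],[-0.033,0.003,0.239,0,0,16.6],[-0.033,0.003,0.239,0,0,16.6],[-0.033,0.003,0.239,0,0,16.6]]]' 0.065 60
python3 -m pendant '[[[0,0,0,0,0,0],[0,0,0,0,0,0],[0,0,0,0,0,0],[0,0,0,0,0,0],[0,0,0,0,0,0],[0,0,0,0,0,0]]]' 0.02 60
```

```text
t: 2.98
position: [614.5, 296.1, 27.8]
tcp_rot: [0.001, 0.254, 0.967, 0.001]
wrist_force: [0.8, -0.4, -0.2]
finger_gap: 64.7
grip_force: 0.0
t: 3.72
position: [614.4, 296.2, 27.7]
tcp_rot: [0.001, 0.254, 0.967, 0.001]
wrist_force: [-1.1, 1.4, 5.9]
finger_gap: 38.2
grip_force: 63.8
```

```bash
python3 -m pendant '[[[0,0,-0.02,0,0,0],[0,0,-0.06,0,0,0],[0,0,-0.11,0,0,0],[-0.016,-0.056,-0.14,0,0,-8],[-0.032,-0.11,-0.172,0,0,-16],[-0.048,-0.165,-0.172,0,0,-24],[-0.064,-0.22,-0.172,0,0,-32.2],[-0.08,-0.272,-0.172,0,0,-32.2],[-0.09,-0.305,-0.172,0,0,-32.2],[-0.093,-0.316,-0.172,0,0,-32.2],[-0.093,-0.316,-0.172,0,0,-32.2],[-0.093,-0.316,-0.172,0,0,-32.2]]]'
cat > case.py <<'E'
from h import *
import sys
s=ctrl.get_state();f=ctrl.grab_frame("wrist")
q=s["tcp_rot"];print(s["position"],"tool y yaw",2*np.degrees(np.arctan2(q[2],q[1]))-90,s["finger_gap"])
c=top(f,24,512,-20,130,2);cv2.imwrite(f"pics/{sys.argv[1]}.png",np.hstack([c,cv2.resize(f["pixels"],None,fx=.5,fy=.5)[:260] if 0 else np.vstack([cv2.resize(f["pixels"],(280,210)),np.zeros((310,280,3),np.uint8)])]))
g=cv2.GaussianBlur(cv2.cvtColor(c,cv2.COLOR_BGR2GRAY),(3,3),0)
print("grey",np.percentile(g,[5,50,95]))
hs=cv2.cvtColor(c,cv2.COLOR_BGR2HSV);m=cv2.inRange(hs,(100,0,68),(180,90,150))
m=cv2.morphologyEx(m,cv2.MORPH_OPEN,np.ones((3,3)))
cs,h=cv2.findContours(m,cv2.RETR_CCOMP,cv2.CHAIN_APPROX_NONE)
for k,hh in zip(cs,h[0]):
    if cv2.contourArea(k)>2500:
        (u,w),(a,b),th=cv2.minAreaRect(k);print("hole" if hh[3]>=0 else "outer",round(512+130-w/2,1),round(-20+130-u/2,1),round(a/2,1),round(b/2,1),round(th,1))
E
python3 case.py case2
```

```text
t: 5.22
position: [538.8, -24.1, 198.2]
tcp_rot: [-0.0, -0.024, 1.0, 0.0]
wrist_force: [-0.6, 0.6, -3.8]
finger_gap: 38.3
grip_force: 62.9
[538.82600326 -24.09890632 198.22672978] tool y yaw 92.78656518958289 38.29305002395478
grey [ 46. 129. 222.]
outer 524.1 -70.2 176.7 85.4 87.1
hole 572.9 -90.1 42.9 71.8 1.8
```

View pics/case2.png

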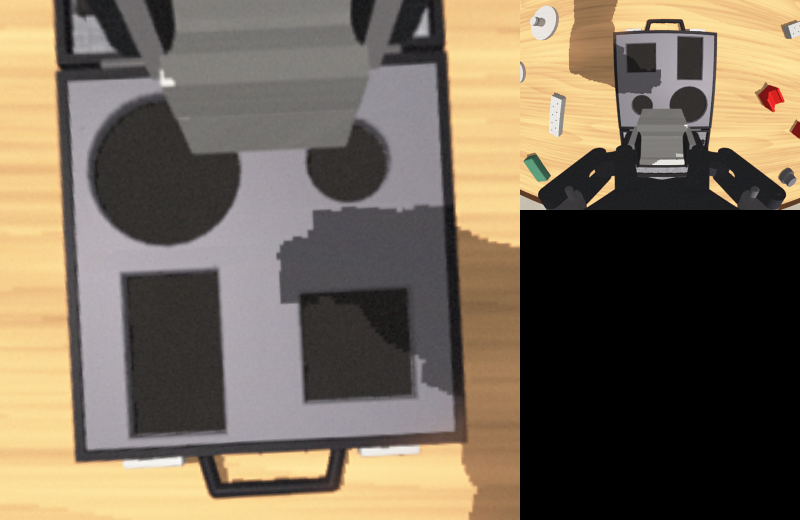

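The case view shows the pocket mouths clearly. In the rectified left part, large round is at (165,170), small round (348,160), square (358,346) and oblong (174,352). Both looks agree within 1–2 mm. The vee hangs straight in the jaws.

Next I place it in the square pocket, TCP target (471,-69,43.7).

```bash
python3 -m pendant '[[[0.035,-0.02,0.02,0,0,0],[0.07,-0.0415,0.06,0,0,0],[0.07,-0.0415,0.1,0,0,0],[0.07,-0.0415,0.125,0,0,0],[0.07,-0.0415,0.137,0,0,0],[0.07,-0.0415,0.143,0,0,0],[0.07,-0.0415,0.147,0,0,0],[0.07,-0.0415,0.15,0,0,0],[0.07,-0.0415,0.152,0,0,0],[0.07,-0.0415,0.154,0,0,0],[0.07,-0.0415,0.154,0,0,0]]]'
```

```text
t: 6.65
position: [470.8, -69.9, 44.3]
tcp_rot: [-0.0, -0.024, 1.0, 0.0]
wrist_force: [-0.1, 0.9, -4.6]
finger_gap: 37.9
grip_force: 62.8
```

```bash
python3 -m pendant '[[[0,0,0.0007,0,0,0],[0,0,0.0014,0,0,0],[0,0,0.0014,0,0,0]]]'; python3 -m pendant '[[[0,0,0.0007,0,0,0],[0,0,0.0012,0,0,0],[0,0,0.0012,0,0,0]]]'
```

```text
t: 7.02
position: [471.0, -70.0, 43.6]
tcp_rot: [0.0, -0.024, 1.0, -0.0]
wrist_force: [-3.1, 0.8, 5.0]
finger_gap: 37.8
grip_force: 63.9
t: 7.4
position: [471.1, -70.0, 43.6]
tcp_rot: [0.0, -0.024, 1.0, -0.0]
wrist_force: [-6.5, 1.2, 15.7]
finger_gap: 38.5
grip_force: 65.3
```

```bash
python3 -m pendant '[[[0,0,-0.001,0,0,0],[0,0,-0.001,0,0,0],[0,0,-0.001,0,0,0],[0,0,-0.001,0,0,0],[0,0,-0.01,0,0,0],[0,0,-0.04,0,0,0],[0,0,-0.09,0,0,0],[-0.04,0.03,-0.14,0,0,0],[-0.05,0.045,-0.16,0,0,0],[-0.05,0.045,-0.16,0,0,0]]]' 0.06 60
python3 case.py case3
```

```text
t: 8.65
position: [521.6, -22.0, 205.0]
tcp_rot: [0.003, -0.025, 1.0, -0.001]
wrist_force: [-0.8, 0.3, 0.7]
finger_gap: 60.1
grip_force: 0.0
[521.63974075 -22.04218021 205.04776764] tool y yaw 92.84409122000113 60.09796625009101
grey [ 40. 143. 219.]
outer 514.1 -20.2 185.7 186.1 87.2
hole 470.3 -70.1 56.0 60.9 87.1
hole 561.1 -63.5 40.5 40.1 59.0
```

View pics/case3.png

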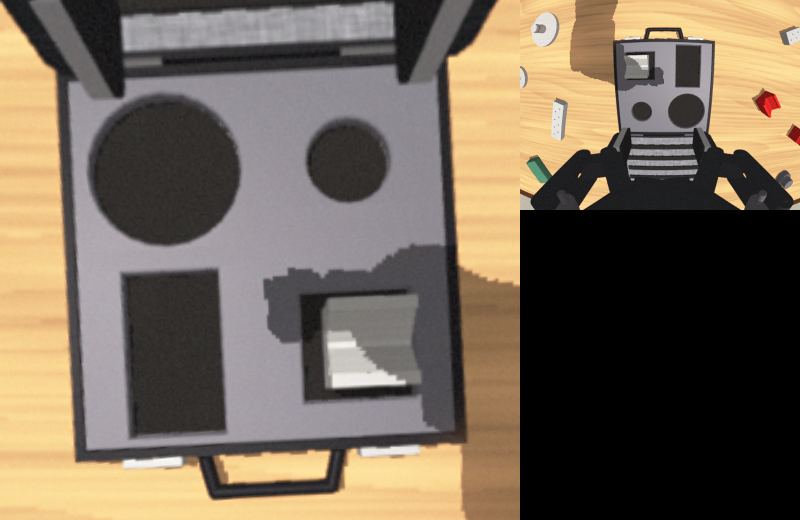

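The picture shows the vee seated squarely inside the square pocket (rectified 365,340). The other pockets are clear. Next is the indenter at (509.5,398.8).

```bash
python3 -m pendant '[[[-0.001,0.05,0,0,0,0],[-0.002,0.11,0,0,0,0],[-0.004,0.17,0,0,0,0],[-0.005,0.23,0.01,0,0,0],[-0.006,0.29,0.03,0,0,0],[-0.007,0.345,0.06,0,0,0],[-0.008,0.39,0.09,0,0,0],[-0.009,0.421,0.11,0,0,0],[-0.009,0.421,0.14,0,0,0],[-0.009,0.421,0.16,0,0,0],[-0.009,0.421,0.172,0,0,0],[-0.009,0.421,0.179,0,0,0],[-0.009,0.421,0.179,0,0,0],[-0.009,0.421,0.179,0,0,0]]]' 0.06
python3 -m pendant '[[[0,0,0,0,0,0],[0,0,0,0,0,0],[0,0,0,0,0,0],[0,0,0,0,0,0],[0,0,0,0,0,0],[0,0,0,0,0,0],[0,0,0,0,0,0]]]' 0.01 50
```

```text
t: 10.45
position: [508.5, 398.7, 23.8]
tcp_rot: [0.001, -0.024, 1.0, 0.0]
wrist_force: [0.1, 0.4, -0.1]
finger_gap: 59.9
grip_force: 0.0
t: 11.32
position: [508.1, 398.8, 23.6]
tcp_rot: [0.001, -0.024, 1.0, 0.0]
wrist_force: [-1.2, -0.1, 5.5]
finger_gap: 23.9
grip_force: 49.2
```

```bash
python3 -m pendant '[[[0,0,-0.02,0,0,0],[0,0,-0.06,0,0,0],[-0.002,-0.03,-0.1,0,0,0],[-0.005,-0.08,-0.12,0,0,0],[-0.01,-0.14,-0.12,0,0,0],[-0.014,-0.2,-0.12,0,0,0],[-0.018,-0.26,-0.12,0,0,0],[-0.022,-0.32,-0.12,0,0,0],[-0.026,-0.38,-0.12,0,0,0],[-0.029,-0.43,-0.12,0,0,0],[-0.0305,-0.458,-0.11,0,0,0],[-0.0305,-0.465,-0.09,0,0,0],[-0.0305,-0.465,-0.065,0,0,0],[-0.0305,-0.465,-0.045,0,0,0],[-0.0305,-0.465,-0.032,0,0,0],[-0.0305,-0.465,-0.025,0,0,0],[-0.0305,-0.465,-0.02,0,0,0],[-0.0305,-0.465,-0.018,0,0,0],[-0.0305,-0.465,-0.018,0,0,0]]]'
python3 -m pendant '[[[0,0,0.0007,0,0,0],[0,0,0.0014,0,0,0],[0,0,0.0014,0,0,0]]]'
```

```text
t: 13.7
position: [560.5, -64.7, 41.0]
tcp_rot: [0.0, -0.024, 1.0, -0.0]
wrist_force: [-0.7, -0.2, -1.3]
finger_gap: 24.1
grip_force: 49.5
t: 14.08
position: [560.5, -64.7, 39.6]
tcp_rot: [0.0, -0.024, 1.0, -0.0]
wrist_force: [0.0, -0.4, 0.4]
finger_gap: 24.4
grip_force: 49.6
```

```bash
python3 -m pendant '[[[0,0,0.0005,0,0,0],[0,0,0.001,0,0,0],[0,0,0.001,0,0,0]]]'
```

```text
t: 14.45
position: [560.5, -64.7, 39.5]
tcp_rot: [0.0, -0.024, 1.0, -0.0]
wrist_force: [-3.0, 1.0, 6.6]
finger_gap: 24.4
grip_force: 50.5
```

```bash
python3 -m pendant '[[[0,0,-0.001,0,0,0],[0,0,-0.001,0,0,0],[0,0,-0.001,0,0,0],[0,0,-0.001,0,0,0],[0,0,-0.01,0,0,0],[0,0,-0.04,0,0,0],[0,0,-0.09,0,0,0],[0.02,0.045,-0.13,0,0,0],[0.045,0.1,-0.16,0,0,0],[0.07,0.155,-0.165,0,0,0],[0.095,0.21,-0.165,0,0,0],[0.12,0.265,-0.165,0,0,0],[0.14,0.315,-0.165,0,0,0],[0.157,0.35,-0.165,0,0,0],[0.162,0.363,-0.165,0,0,0],[0.162,0.363,-0.165,0,0,0],[0.162,0.363,-0.165,0,0,0]]]' 0.06
cat > blk.py <<'E'
from h import *
import sys
x0,y0,z,n=map(float,sys.argv[1:5])
s=ctrl.get_state();f=ctrl.grab_frame("wrist");q=s["tcp_rot"];print(s["position"],2*np.degrees(np.arctan2(q[2],q[1]))-90)
c=top(f,z,x0,y0,70,3);cv2.imwrite(f"pics/{sys.argv[5]}.png",np.hstack([c,cv2.resize(f["pixels"],(360,270))[[min(i,269) for i in range(420)]]]))
m=cv2.inRange(cv2.cvtColor(c,cv2.COLOR_BGR2HSV),(0,0,int(n)),(180,60,255));m=cv2.morphologyEx(m,cv2.MORPH_CLOSE,np.ones((7,7)))
for k in cv2.findContours(m,0,2)[0]:
    if cv2.contourArea(k)>2000:
        (u,w),(a,b),t=cv2.minAreaRect(k);print(x0+70-w/3,y0+70-u/3,a/3,b/3,t)
E
python3 blk.py 353 291 22 120 blk1
```

```text
t: 16.58
position: [381.8, 289.4, 203.4]
tcp_rot: [0.0, -0.023, 1.0, -0.0]
wrist_force: [0.7, -0.3, 0.2]
finger_gap: 60.3
grip_force: 0.0
[381.80148814 289.40571946 203.44483587] 92.64578903318815
354.4288736979167 291.99151102701825 32.18950398763021 66.24122111002605 61.38954162597656
```

View pics/blk1.png

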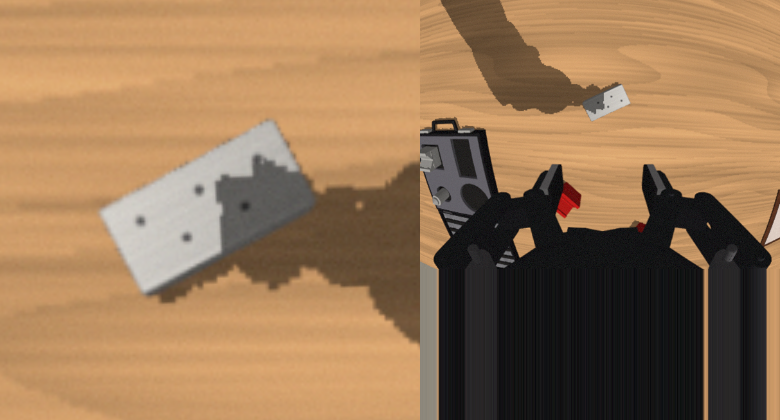

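The block is clear in the rectified view (centre pixel 208,207), measuring 66.2 x 32.2 mm, which is the short one. It lies at (354.4,292) with its width direction at 28.6°, so I turn rz=+64.

```bash
python3 -m pendant '[[[0.027,0.004,0.02,0,0,10],[0.027,0.004,0.05,0,0,20],[0.027,0.004,0.08,0,0,30],[0.027,0.004,0.1,0,0,40],[0.027,0.004,0.12,0,0,50],[0.027,0.004,0.14,0,0,60],[0.027,0.004,0.155,0,0,64],[0.027,0.004,0.168,0,0,64],[0.027,0.004,0.175,0,0,64],[0.027,0.004,0.1785,0,0,64],[0.027,0.004,0.1785,0,0,64],[0.027,0.004,0.1785,0,0,64]]]' 0.06
```

```text
t: 18.12
position: [354.4, 293.2, 25.2]
tcp_rot: [0.0, 0.51, 0.86, 0.0]
wrist_force: [-0.2, 0.0, 1.4]
finger_gap: 60.2
grip_force: 0.0
```

```bash
python3 -m pendant '[[[0,0,0.001,0,0,0],[0,0,0.001,0,0,0],[0,0,0.001,0,0,0],[0,0,0.001,0,0,0],[0,0,0.001,0,0,0],[0,0,0.001,0,0,0],[0,0,0.001,0,0,0]]]' 0.015 80
```

```text
t: 19.0
position: [354.2, 293.2, 24.5]
tcp_rot: [0.0, 0.51, 0.86, 0.0]
wrist_force: [-1.1, -1.2, 4.3]
finger_gap: 30.1
grip_force: 79.8
```

```bash
python3 -m pendant '[[[0,0,-0.015,0,0,0],[0,0,-0.05,0,0,0],[-0.02,-0.002,-0.09,0,0,-7],[-0.07,-0.008,-0.12,0,0,-16],[-0.125,-0.014,-0.12,0,0,-25],[-0.18,-0.02,-0.12,0,0,-34],[-0.23,-0.026,-0.12,0,0,-44],[-0.265,-0.03,-0.12,0,0,-54],[-0.285,-0.032,-0.12,0,0,-62],[-0.29,-0.0325,-0.12,0,0,-64],[-0.29,-0.0325,-0.12,0,0,-64],[-0.29,-0.0325,-0.12,0,0,-64]]]'
python3 - <<'E'
from h import *
s=ctrl.get_state();q=s["tcp_rot"];print(s["position"],2*np.degrees(np.arctan2(q[2],q[1]))-90)
f=ctrl.grab_frame("wrist");cv2.imwrite("pics/w5.png",f["pixels"])
E
```

```text
t: 20.5
position: [464.3, 23.3, 143.8]
tcp_rot: [-0.0, -0.024, 1.0, 0.0]
wrist_force: [-0.3, 0.1, -3.4]
finger_gap: 29.7
grip_force: 80.0
[464.34714827  23.31923018 143.84633505] 92.70798431668732
```

View pics/w5.png

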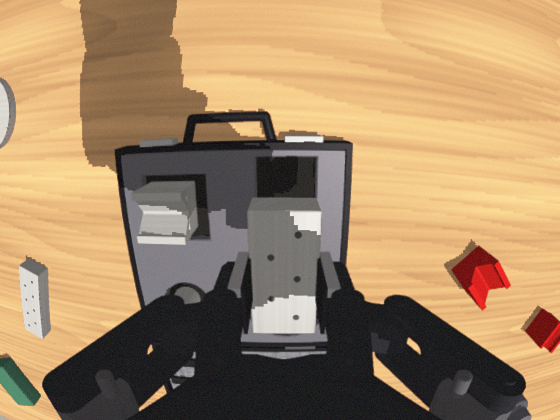

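The block is held straight and level (about 285,265 in the wrist image). The vee sits in its pocket at (168,210). Lowering.

```bash
python3 -m pendant '[[[-0.001,0,0.03,0,0,0],[-0.001,0,0.06,0,0,0],[-0.001,0,0.08,0,0,0],[-0.001,0,0.09,0,0,0],[-0.001,0,0.096,0,0,0],[-0.001,0,0.1,0,0,0],[-0.001,0,0.1015,0,0,0],[-0.001,0,0.1015,0,0,0]]]'
python3 -m pendant '[[[0,0,0.0007,0,0,0],[0,0,0.0014,0,0,0],[0,0,0.0014,0,0,0]]]'
```

```text
t: 21.55
position: [466.2, 23.0, 42.7]
tcp_rot: [0.0, -0.024, 1.0, -0.0]
wrist_force: [-0.5, 0.2, -3.9]
finger_gap: 29.7
grip_force: 80.0
t: 21.92
position: [465.8, 23.1, 40.9]
tcp_rot: [-0.0, -0.024, 1.0, 0.0]
wrist_force: [0.3, -0.8, -3.2]
finger_gap: 29.6
grip_force: 80.0
```

```bash
python3 -m pendant '[[[0,0,0.0005,0,0,0],[0,0,0.001,0,0,0],[0,0,0.001,0,0,0]]]'
```

```text
t: 22.3
position: [465.9, 23.1, 40.5]
tcp_rot: [0.0, -0.024, 1.0, -0.0]
wrist_force: [-3.3, 0.4, 5.6]
finger_gap: 29.7
grip_force: 81.0
```

```bash
python3 -m pendant '[[[0,0,-0.001,0,0,0],[0,0,-0.001,0,0,0],[0,0,-0.001,0,0,0],[0,0,-0.001,0,0,0],[0,0,-0.01,0,0,0],[0,0,-0.04,0,0,0],[0,0,-0.09,0,0,0],[-0.005,-0.05,-0.13,0,0,0],[-0.01,-0.105,-0.155,0,0,0],[-0.016,-0.165,-0.165,0,0,0],[-0.022,-0.225,-0.165,0,0,0],[-0.028,-0.285,-0.165,0,0,0],[-0.034,-0.345,-0.165,0,0,0],[-0.039,-0.4,-0.165,0,0,0],[-0.042,-0.428,-0.165,0,0,0],[-0.0425,-0.436,-0.165,0,0,0],[-0.0425,-0.436,-0.165,0,0,0],[-0.0425,-0.436,-0.165,0,0,0]]]' 0.06
python3 blk.py 496 -415 12 110 flat1
```

```text
t: 24.55
position: [528.9, -408.8, 205.1]
tcp_rot: [-0.0, -0.024, 1.0, 0.0]
wrist_force: [0.2, -0.4, 0.1]
finger_gap: 59.8
grip_force: 0.0
[ 528.85507068 -408.84449544  205.0818255 ] 92.7911118554469
492.1808166503906 -413.2320302327474 59.59070332845052 55.54429626464844 81.36286163330078
```

View pics/flat1.png

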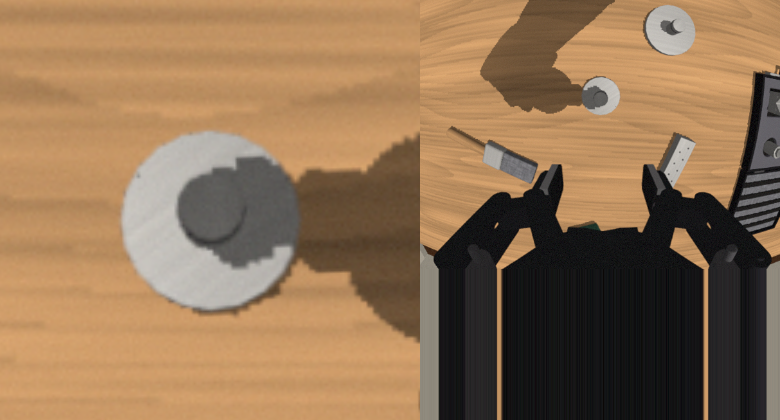

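The rectified view shows a disc of about 59 mm (centre pixel 210,219) at (493,-415), so it is the small anvil. The wide one is the larger disc beyond it at (669,30) in the inset.

```bash
python3 -m pendant '[[[0.018,-0.002,0.03,0,0,0],[0.036,-0.0045,0.07,0,0,0],[0.036,-0.0045,0.11,0,0,0],[0.036,-0.0045,0.14,0,0,0],[0.036,-0.0045,0.16,0,0,0],[0.036,-0.0045,0.169,0,0,0],[0.036,-0.0045,0.1735,0,0,0],[0.036,-0.0045,0.1735,0,0,0],[0.036,-0.0045,0.1735,0,0,0]]]' 0.06
python3 -m pendant '[[[0,0,0,0,0,0],[0,0,0,0,0,0],[0,0,0,0,0,0],[0,0,0,0,0,0],[0,0,0,0,0,0],[0,0,0,0,0,0],[0,0,0,0,0,0],[0,0,0,0,0,0]]]' 0.005 80
```

```text
t: 25.72
position: [493.9, -417.3, 32.5]
tcp_rot: [0.001, -0.024, 1.0, -0.001]
wrist_force: [0.5, -0.2, 0.5]
finger_gap: 59.7
grip_force: 0.0
t: 26.72
position: [493.4, -416.2, 32.0]
tcp_rot: [0.0, -0.024, 1.0, 0.0]
wrist_force: [-0.9, 2.8, 6.1]
finger_gap: 17.6
grip_force: 78.0
```

```bash
python3 -m pendant '[[[0,0,-0.015,0,0,0],[0,0,-0.05,0,0,0],[-0.004,0.02,-0.09,0,0,0],[-0.013,0.07,-0.125,0,0,0],[-0.025,0.13,-0.13,0,0,0],[-0.037,0.19,-0.13,0,0,0],[-0.048,0.25,-0.13,0,0,0],[-0.06,0.31,-0.13,0,0,0],[-0.071,0.365,-0.13,0,0,0],[-0.08,0.41,-0.13,0,0,0],[-0.084,0.434,-0.12,0,0,0],[-0.085,0.44,-0.1,0,0,0],[-0.085,0.44,-0.075,0,0,0],[-0.085,0.44,-0.055,0,0,0],[-0.085,0.44,-0.038,0,0,0],[-0.085,0.44,-0.028,0,0,0],[-0.085,0.44,-0.022,0,0,0],[-0.085,0.44,-0.0195,0,0,0],[-0.085,0.44,-0.0195,0,0,0]]]'
python3 -m pendant '[[[0,0,0.0007,0,0,0],[0,0,0.0014,0,0,0],[0,0,0.0014,0,0,0]]]'
```

```text
t: 29.1
position: [557.7, 26.8, 51.3]
tcp_rot: [0.0, -0.024, 1.0, -0.0]
wrist_force: [-0.4, 0.4, -3.4]
finger_gap: 17.9
grip_force: 78.8
t: 29.48
position: [557.3, 26.9, 49.6]
tcp_rot: [0.0, -0.024, 1.0, -0.0]
wrist_force: [0.4, -0.2, -4.3]
finger_gap: 18.0
grip_force: 78.8
```

```bash
python3 -m pendant '[[[0,0,0.0007,0,0,0],[0,0,0.0012,0,0,0],[0,0,0.0012,0,0,0]]]';python3 -m pendant '[[[0,0,0.0005,0,0,0],[0,0,0.001,0,0,0],[0,0,0.001,0,0,0]]]'
```

```text
t: 29.85
position: [557.2, 26.9, 48.2]
tcp_rot: [-0.0, -0.024, 1.0, 0.0]
wrist_force: [-0.5, -0.6, -4.2]
finger_gap: 17.7
grip_force: 78.8
t: 30.22
position: [557.3, 26.9, 48.0]
tcp_rot: [0.0, -0.024, 1.0, -0.0]
wrist_force: [-3.1, -0.0, 4.9]
finger_gap: 17.8
grip_force: 79.6
```

Seated at exactly +16 mm. Release, lift and check everything.

```bash
python3 -m pendant '[[[0,0,-0.0005,0,0,0],[0,0,-0.0005,0,0,0],[0,0,-0.0005,0,0,0],[0,0,-0.0005,0,0,0],[0,0,-0.01,0,0,0],[0,0,-0.04,0,0,0],[0,0,-0.09,0,0,0],[0,-0.02,-0.14,0,0,0],[0,-0.05,-0.165,0,0,0],[0,-0.05,-0.165,0,0,0],[0,-0.05,-0.165,0,0,0]]]' 0.05
python3 case.py case9 | head -1; python3 - <<'E'
from h import *
A=ctrl.grab_frame("side");B=cv2.imread("pics/case9.png")
a=cv2.resize(A["pixels"][120:270,225:405],None,fx=2.2,fy=2.2)
o=np.zeros((520,800,3),np.uint8);o[:,:400]=cv2.resize(B[:,:520],(400,400))[[min(i,399) for i in range(520)]];o[:330,402:798]=a[:330,:396];o[330:,402:682]=B[20:210,520:800];cv2.imwrite("pics/fin.png",o)
E
```

```text
t: 31.6
position: [559.1, -22.7, 211.9]
tcp_rot: [-0.0, -0.024, 1.0, 0.0]
wrist_force: [-0.6, 0.6, -0.7]
finger_gap: 49.9
grip_force: 0.0
[559.06130381 -22.72999337 211.9116501 ] tool y yaw 92.70590964498894 49.9395849387398
```

View pics/fin.png

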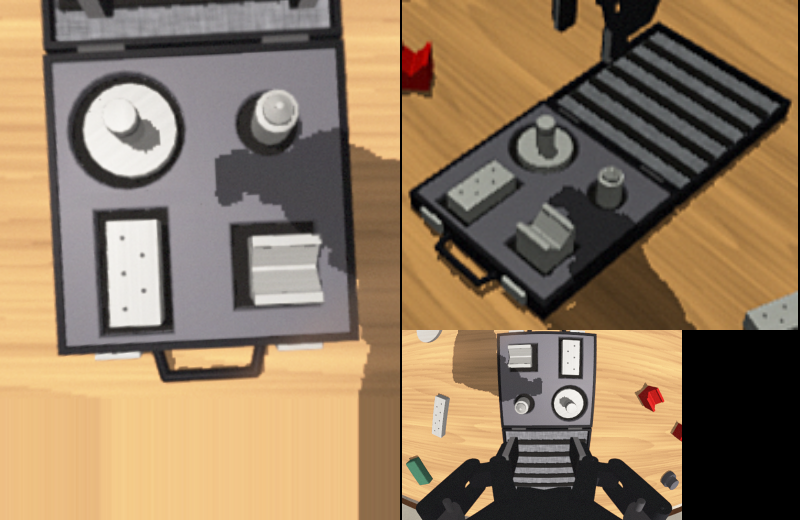

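The final views show all four accessories upright within their pockets: anvil (128,130), indenter (272,115), block (133,272) and vee (285,268). The robot is clear of everything.

```bash
python3 -c "
from bench import ctrl
print(ctrl.hand_in())"
```

```text
the job is handed in; nothing more can be done
None
```

I put all four accessories away, each upright and fully home in its own pocket, left the look-alikes untouched, and handed the job in at about 32 s; no verdict was shown.

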